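# Weigh the seed pail on the swing-arm scale

### The job

Weigh the filled steel pail on the swing-arm spring scale: pick it up by the grip on its bail, hang the bail's bar in the hook at the end of the scale's arm, and ease it down slowly as the arm sinks, letting go only when the arm alone carries the whole weight, so that the arm neither drops nor springs back nor is pushed hard. Leave the pail hanging straight and still from the hook, and do not disturb the other goods on the counter.

Things in the scene. Friction and masses are not known exactly. Their poses are not given: they have to be found in the camera images.
- pail_grip (a point): Centre of the pail's black lifting grip, an upright block 24 mm (x) x 36 mm (y) x 38 mm high, taken from above across either width. Axes: z up, y along the bail's hanging bar (level), x across it; half a turn makes no difference. The pail's flat bottom is 185 mm below this point; at the start it stands on the counter.
- pail_bar (a point): Middle of the hanging bar, 45 mm below the grip's centre: round, 8 mm thick, along y, 70 mm long, on two rods at y = +-49 mm. Collars (18 mm diameter) stand on it from y = 10 to 14 mm either side: the hook's plate goes between them (20 mm gap). A 12 mm stem joins bar and grip. Under the bar the bail is open, 68 mm down to the lid, so the scale's arm passes through it along x.
- pail: The plain steel pail with a flat lid, 94 mm across, 66 mm high without its stirrup bail, full of seed; mass unknown, 0.27 to 0.68 kg. The bail is rigid on the pail. Origin in the middle of the underside, z up, same axes as the grip.
- hook (a point): Seat of the hook at the arm's free end: where the middle of the bar lies once hung (bar along y). Moves with the arm; 260 mm above the counter when empty. Axes at rest: z up, x level towards the column. A notch, open on top, in a plate 10 mm thick (y), 15 mm wide at the bar's axis, 26 mm at the mouth; outer lip (-x) 22 mm above the seat, ending 21 mm out. Thread the bail over the lip from -x, then lower it.
- swing_arm (a joint): Angle of the arm, rad: 0 empty (its spring holds it on the upper stop), growing as it sinks, lower stop 0.48. The damped spring at the pivot takes about 2.8 N m per rad after 0.25 N m of preload: the first 1.1 N on the hook moves nothing, then it sinks 17 mm per newton, 25 to 95 mm for the pail by its mass. Held off its balance point it drops or springs back when let go.
- scale: The whole scale, fixed on the counter; origin under the column at counter height, z up, arm pointing to its -x. The arm's level pivot (along y) is 212 mm above this origin and 220 mm from the hook's seat; the empty arm rises 0.22 rad towards the hook. Grey base plate 14 mm high, 150 mm wide, from 280 mm in front (-x) to 90 mm behind, under the hook too; head 260 mm high, sector 115 mm behind.
- tub: Bystander: white jar with a blue lid, 90 mm across, 100 mm high; origin under its centre.
- carton: Bystander: cardboard carton 85 x 75 x 105 mm high; origin under its centre.
- tin: Bystander: small steel tin, 68 mm across, 95 mm high; origin under its centre.
- bottle1: Bystander: orange bottle, 68 mm across, 200 mm high; origin under its centre.
- bottle2: Bystander: orange bottle, 68 mm across, 200 mm high; origin under its centre.
- weight: Bystander: brass check weight with a knob, 38 mm across, 54 mm high; origin under its centre.
- packets: Bystander: pile of seed packets 85 x 115 x 24 mm high; origin under its centre.
Things that resemble listed ones, but are neither listed nor needed, are in the scene too. What is shaped like the pail but pink, purple or yellow is not meant.

How it is judged (in metres and radians):
On the way:
1. the pail's bar lies in the hook and the arm has begun to sink under it while the gripper still holds the pail (distance between pail_bar and hook below 0.01 m and value of joint swing_arm above 0.05 rad and contact force between the fingers and pail above 0.5 N), for 0.1 s.
At the end, for the whole second after the job is handed in: The pail hangs from the hook alone: the middle of its bar within 9 mm of the hook's seat, the arm sunk under it by more than 0.06 rad and off its lower stop (below 0.46 rad), the pail within 0.12 rad of upright and moving slower than 40 mm/s (distance between pail_bar and hook below 0.009 m and value of joint swing_arm between 0.06 and 0.46 rad and angle between pail's own z axis and vertical below 0.12 rad and linear speed of pail below 0.04 m/s); the robot touches nothing.
It fails at once if the arm moves faster than 0.25 rad/s (55 mm/s at the hook), down or up: the load was dropped on it, or it was let spring back (velocity of joint swing_arm above 0.25 rad/s or velocity of joint swing_arm below -0.25 rad/s).
It fails at once if the scale is pushed with more than 20 N by the pail or the robot (contact force between any of pail, the fingers, the arm and scale above 20 N).
It fails at once if another thing on the counter is moved by more than 30 mm (distance of any of tub, carton, tin, bottle1, bottle2, weight, packets from where it was at the start of the episode above 0.03 m).
It also fails if it takes over 64 s, if anything falls off the work surface, if the arm or the gripper's body presses on something with over 40 N, if the wrist force passes 120 N, or if a joint passes its speed limit or range.

### The arm

A 6-joint arm with a two-finger parallel gripper is mounted at the origin on the work surface. World frame = base frame: x ahead of the robot, y to its left, z up, the work surface at z = 0. Lengths are in mm, angles in rad, forces in N, time in s.
With the tool pointing down it reaches from about 350 to 1000 mm from the base axis. Payload 7.1 kg.
Tool frame: the origin (TCP) lies midway between the tips of the shut fingers; the grasp point (between the pads) lies 19 mm behind it; x points along the fingers, y is the direction in which the jaws open and shut, and the axes are right-handed (so a half turn about x gives the same grasp; the last joint's range is limited). The gripper opens to 85 mm and grips with 20 to 120 N. Pads are 22 mm wide; open, the fingers measure 114 mm over their backs; the gripper's body (76 mm by 85 mm) begins 54 mm behind the grasp point. The pads swing forward as they close: fully open they stand 13 mm farther back than shut.
Start: joints at [1.14, 0.423, 1.63, -0, 1.089, -0.019], TCP at [250.13, 572.748, 231.319] pointing down, gripper open.
Joint ranges: [-3, 3], [-0.9, 2.11], [0.09, 2.58], [-1.31, 4.45], [0.11, 2.69], [-2.54, 2.54]. Speed limits (rad/s): [2.39, 2.39, 3.01, 3.14, 3.14, 3.14].

### API

Orientations are given as a 3x3 rotation matrix whose columns are the frame's x, y, z axes.
In Python, from workcell import r gives the robot as it stands.
- The arm moves only by the tool move_arm, never from a script. Its argument "deltas" is a list of rows, each an object with "hand": the gripper command: -1 is fully open, 1 is shut, values between are in proportion; "dp": the shift along the world's x, y, z in cm, a list of three; "turn": the turn about the world's z in rad. In form: [{"hand": hand, "dp": [tx, ty, tz], "turn": turn}, ...]. A call has 1 to 10 rows; each row is the pose to reach, as a shift and turn from the pose commanded when the call began; what a row does not reach only later rows make up. A row lasts 1/8 s, in which the tool goes at most 62.5 mm and 10.7 degrees, less where a joint would pass 70% of its speed; a pose out of reach is approached as far as the arm can. A call with a gripper value outside its range is refused whole. The fingers move at their own pace and stop on an object; "grip_force" is the grip in N (left out, the last holds). Time passes only in rows, so rows that repeat a pose let the fingers close. It gives the time, the measured TCP pose, the force and the opening at its end, in the units of the state.
- r.observe(): the state, without advancing time (a new reading comes with each control period).
- r.grab_frame(name): name is "scene" or "top"; returns the picture (420x560x3 uint8, red, green, blue); there is no depth.
- r.camera_info(name): a dict with "K" (3x3 intrinsics, pixels), "k1" (the pictures are not rectified: a ray, as slopes to the right and down, at radius r is drawn at 1 + k1 r^2 times it, then the intrinsics apply), "view" (4x4, takes a point from world to camera coordinates). Camera axes: x right, y down, z forward; pixel columns grow to the right and rows downward; lengths in mm; the calibration is good to about 2 mm. A picture is of the moment at which its call begins. camera_info takes no time and is no camera call.
- r.sign_off(): hands the job in, once; it reports no verdict.
The state is a dict: "time": time; "qpos": joint angles; "qd": joint speeds; "joint_efforts": joint torques, N m; "position": TCP position; "tool_rot": TCP orientation; "contact_force": force on the tool from outside, world axes, zero at the start; "ft_torque": the same for the moment, N m; "gripper_width": finger opening in mm.
Only numpy, scipy, OpenCV 4.12 (cv2) and the standard library are available. Lean on these libraries where they do the work, as an engineer would, in place of code of your own. Each camera call takes 0.05 s, during which the arm holds its last target. There are 200 camera calls.

## Working session

There is one attempt and no reset: what is moved stays moved. The work goes in short steps, Python scripts to look and compute and a tool call to move; the robot and the scene stay as the last step left them, time stands still between calls to the robot, and variables do not carry over. Pictures are saved under pics/ and viewed, about 8 in all and at most 12, crops included, and the job is handed in when it is done.

Besides the shell and the picture viewer there is one more tool, called after "Call:" by a JSON object that holds its "name" and its "arguments", one argument or row to a line. move_arm: Moves the arm, as the interface text tells. Its arguments: {"type":"object","properties":{"deltas":{"type":"array","items":{"type":"object","properties":{"hand":{"type":"number"},"dp":{"type":"array","items":{"type":"number"}},"turn":{"type":"number"}}}},"grip_force":{"type":"number"}},"required":["deltas"]}

```bash
mkdir -p pics; cat > h.py <<'E'
import numpy as np, cv2
from workcell import r
def grab(n):
    im=r.grab_frame(n); return cv2.cvtColor(im,cv2.COLOR_RGB2BGR)
def ray(n,u,v):
    c=r.camera_info(n);K=np.array(c["K"]);V=np.array(c["view"]);k=c["k1"]
    d=cv2.undistortPoints(np.array([[[u,v]]],float),K,np.array([k,0,0,0.]))[0,0]
    R=V[:3,:3];o=-R.T@V[:3,3];w=R.T@np.array([d[0],d[1],1]);return o,w/np.linalg.norm(w)
def onz(n,u,v,z):
    o,w=ray(n,u,v);return o+w*(z-o[2])/w[2]
def tri(u1,v1,u2,v2):
    a,b=ray("scene",u1,v1);c,d=ray("top",u2,v2)
    s=np.linalg.lstsq(np.c_[b,-d],c-a,rcond=None)[0];p=a+b*s[0];q=c+d*s[1];return (p+q)/2,np.linalg.norm(p-q)
def proj(n,p):
    c=r.camera_info(n);V=np.array(c["view"])
    return cv2.projectPoints(np.array([p],float),cv2.Rodrigues(V[:3,:3])[0],V[:3,3],np.array(c["K"]),np.array([c["k1"],0,0,0.]))[0].ravel()
E
python3 - <<'E'
from h import *
for n in("scene","top"):
    im=grab(n);cv2.imwrite(f"pics/{n}0.png",im)
    o,w=ray(n,280,210);print(n,o.round(),w.round(3),r.camera_info(n)["k1"])
print(r.observe())
E
```

```text
scene [1554. -759. 1074.] [-0.647  0.493 -0.581] 0.006068500790372045
top [ 464.   -4. 1688.] [ 0.064 -0.006 -0.998] -0.1098425787643964
{'time': 0.1, 'qpos': array([ 1.13997838e+00,  4.23783125e-01,  1.63062244e+00,  8.44390548e-06,
        1.08862242e+00, -1.90066649e-02]), 'qd': array([ 4.20623796e-04, -2.46438272e-03, -2.17966232e-03, -2.77529324e-04,
        7.05914343e-05, -1.77798821e-03]), 'joint_efforts': array([-5.13706545e-04, -5.58425832e+01, -2.82446694e+01, -1.26796735e-04,
        3.00760978e-03, -1.03310845e-05]), 'position': array([249.93460626, 572.29610594, 230.60827245]), 'tool_rot': array([[-6.06211743e-04,  4.00272995e-01,  9.16395745e-01],
       [-1.30105174e-03,  9.16394822e-01, -4.00273452e-01],
       [-9.99998970e-01, -1.43492875e-03, -3.47534243e-05]]), 'contact_force': array([ 1.14853906,  0.3297712 , -0.04871926]), 'ft_torque': array([-0.02205284, -0.0285292 , -0.00063108]), 'gripper_width': 85.28217106456276}
```

View pics/scene0.png

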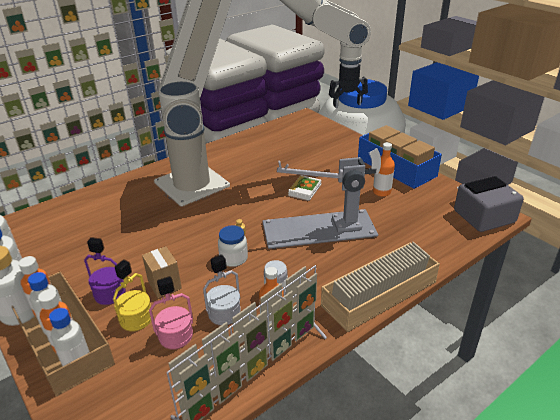

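View pics/top0.png

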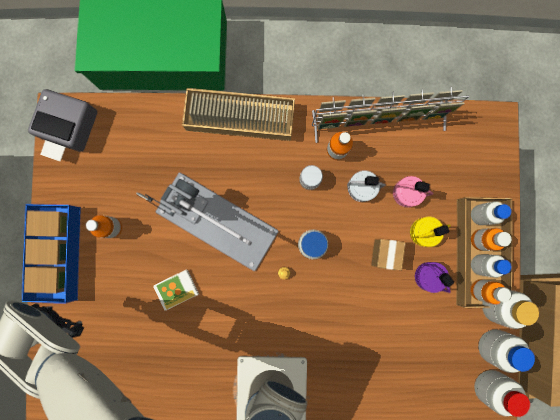

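Candidates in scene view: steel pail (223,300), pink (173,325), yellow (132,308), purple (105,285), and the steel tin (275,275). In the top view they are steel (364,186), pink (410,190), yellow (430,232), purple (435,277) and tin (311,178). I choose the uncoloured steel pail and check it in a close crop.

```bash
python3 - <<'E'
from h import *
s=cv2.imread("pics/scene0.png");t=cv2.imread("pics/top0.png")
z=lambda im,x,y,w,h,k:cv2.resize(im[y:y+h,x:x+w],None,fx=k,fy=k,interpolation=cv2.INTER_CUBIC)
a=z(s,190,245,80,80,5) # 400x400
b=z(t,330,150,80,80,5)
cv2.imwrite("pics/c1.png",np.hstack([a,b]))
a=z(s,255,145,133,100,3);b=z(t,130,165,160,110,5)
o=np.zeros((600,800,3),np.uint8);a=z(s,255,150,135,95,3);o[:285,:405]=a;b=z(t,135,165,160,105,3);o[285:600,:480]=b
cv2.imwrite("pics/c2.png",o)
E
```

```text
(no output)
```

View pics/c1.png

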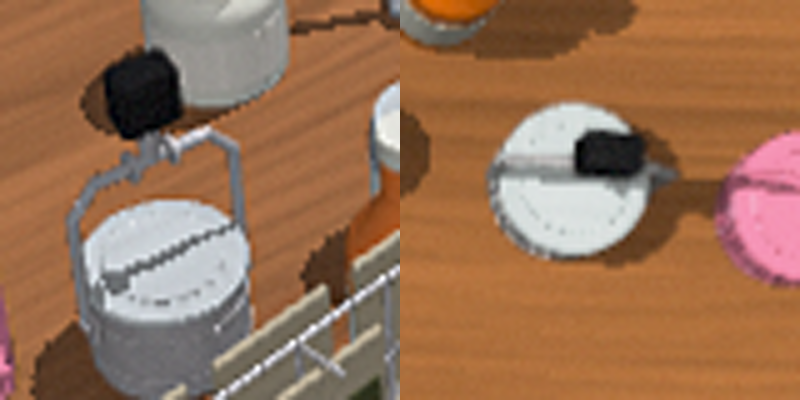

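View pics/c2.png

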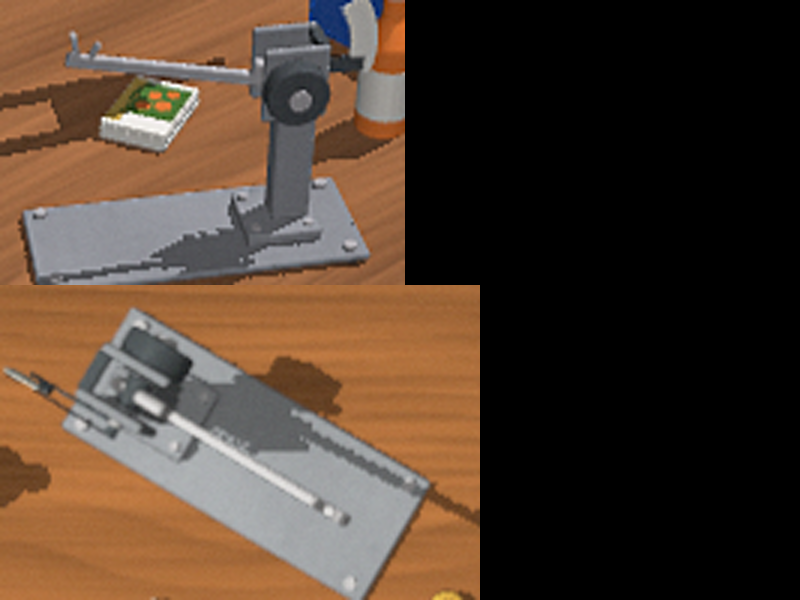

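The steel pail's crop shows a bare metal body and a black grip at scene (218,264), top (372,181). Its bail runs mostly along the top image's horizontal. The hook is at scene (283,168), top (245,241), and the arm points down-right in the top view.

```bash
python3 - <<'E'
from h import *
C1=lambda x,y:(x/5+190,y/5+245); C1t=lambda x,y:((x-400)/5+330,y/5+150)
S=lambda x,y:(x/3+255,y/3+150); T=lambda x,y:(x/3+135,(y-285)/3+165)
p=lambda *a:print(*[np.round(x,1) if not isinstance(x,str) else x for x in a])
p("grip",*tri(*C1(142,93),*C1t(608,157)),onz("top",*C1t(608,155),200),onz("scene",*C1(142,93),185))
p("lid",onz("top",*C1t(572,173),66),onz("scene",*C1(166,248),66))
p("shoulders scene",onz("scene",*C1(88,200),135),onz("scene",*C1(236,150),135))
p("hook",*tri(*S(85,55),*T(330,511)),onz("top",*T(330,511),262),onz("scene",*S(85,55),262))
p("pivotface",*tri(*S(298,98),*T(165,345)))
c=[onz("top",*T(*q),14) for q in((133,310),(428,485),(370,600),(65,425))]
for q in c:p(q)
for i in range(4):
    d=c[(i+1)%4]-c[i];p(np.linalg.norm(d),np.degrees(np.arctan2(d[1],d[0])))
p("arm",onz("top",*T(140,398),220),onz("top",*T(345,520),262))
t=cv2.imread("pics/top0.png")
g=cv2.inRange(t,(0,0,0),(45,45,45));g[:, :350]=0;g[:,390:]=0;g[:165]=0;g[200:]=0
n,l,s,ce=cv2.connectedComponentsWithStats(g);print(s,ce)
for z in(204,):
  k=np.argmax(s[1:,4])+1;pts=np.argwhere(l==k)[:,::-1].astype(np.float32);print(cv2.minAreaRect(pts))
for nm,u,v,z in(("tin",*C1t(0,0),0),):pass
for nm,u,v,z in(("tin",311,178,95),("tub",314,244,100),("knob",285,272,50),("bot",342,140,200),("bot2",98,225,200),("pink",410,190,66),("packets",176,289,24)):p(nm,onz("top",u,v,z))
E
```

```text
grip [ 647.9 -273.7  182.5] 0.0 [ 646.9 -270.6  200. ] [ 650.4 -275.1  185. ]
lid [ 651.7 -272.4   66. ] [ 646.2 -269.4   66. ]
shoulders scene [ 652.9 -315.3  135. ] [ 670.3 -233.8  135. ]
hook [472.8  80.8 253.7] 2.2 [472.1  79.4 262. ] [484.4  73.2 262. ]
pivotface [624.4 240.9 210.4] 0.9
[682.2 308.5  14. ]
[503.   -8.4  14. ]
[381.3  49.9  14. ]
[558.5 377.1  14. ]
364.1 -119.5
134.9 154.4
372.1 61.6
141.5 -29.0
arm [573.3 260.7 220. ] [464.4  65.8 262. ]
[[     0      0    560    420 235097]
 [   365    177     14      8    103]] [[279.45972088 209.51270752]
 [371.4368932  180.49514563]]
((371.5, 180.5), (7.0, 13.0), 90.0)
tin [ 665.  -105.6   95. ]
tub [ 466.3 -117.5  100. ]
knob [378.6 -33.3  50. ]
bot [ 762.2 -185.5  200. ]
bot2 [506.7 502.6 200. ]
pink [ 638.1 -414.4   66. ]
packets [316.5 306.4  24. ]
```

```bash
python3 - <<'E'
from h import *
C1=lambda x,y:(x/5+190,y/5+245); C1t=lambda x,y:((x-400)/5+330,y/5+150)
S=lambda x,y:(x/3+255,y/3+150); T=lambda x,y:(x/3+135,(y-285)/3+165)
a,e=tri(*C1(73,212),*C1t(672,177));b,f=tri(*C1(238,148),*C1t(497,163))
print(a.round(1),e,b.round(1),f,np.degrees(np.arctan2(*(b-a)[1::-1])),np.linalg.norm(a-b))
print(C1(142,93))
print("lip",tri(*S(72,36),*T(345,520)),onz("scene",*S(72,36),282),onz("top",*T(345,520),282))
print("inner",tri(*S(97,42),*T(317,503)))
for c in([467,75,260],[467,75,282]):print(proj("scene",c),proj("top",c))
s=cv2.imread("pics/scene0.png");t=cv2.imread("pics/top0.png")
z=lambda im,x,y,w,h,k:cv2.resize(im[y:y+h,x:x+w],None,fx=k,fy=k,interpolation=cv2.INTER_CUBIC)
cv2.imwrite("pics/c3.png",np.hstack([z(s,268,150,40,40,10),z(t,225,220,40,40,10)]))
E
```

```text
[ 644.4 -321.8  124. ] 1.9731630772043658 [ 650.7 -219.9  114.4] 1.466477516739246 86.45715826399358 102.4773464329536
(218.4, 263.6)
lip (array([466.10541407,  67.38342963, 277.99390438]), np.float64(5.938800229041282)) [473.15703587  65.7349511  282.        ] [464.35935287  64.78018618 282.        ]
inner (array([479.55481377,  91.55375973, 268.05565406]), np.float64(1.9520827775564402))
[280.28684456 166.46169433] [246.62375583 242.28337027]
[280.15057443 160.22767255] [246.16244712 242.25422567]
```

View pics/c3.png

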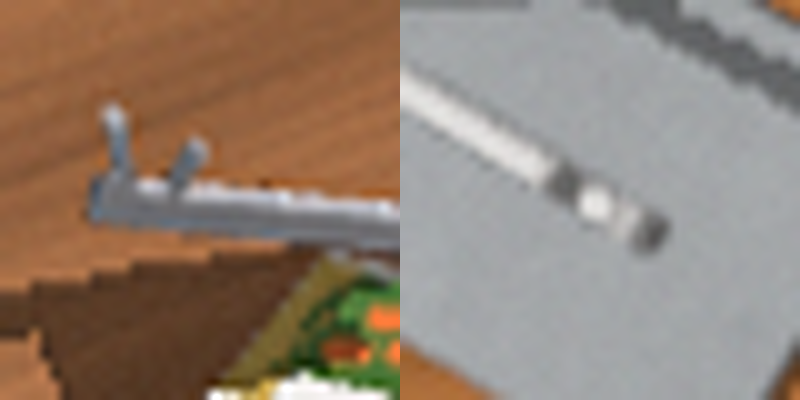

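```bash
python3 - <<'E'
from h import *
for s,t in(((283.2,167.2),(244.4,240.0)),((283.2,168.2),(244.8,240.3))):
    print(tri(*s,*t),onz("scene",*s,260),onz("top",*t,260))
g=np.array([649,-273,185]);
for p in([472,82,260],g):
  for n in("scene","top"):print(n,proj(n,p))
d=np.radians(60.7);u=np.array([np.cos(d),np.sin(d),0])
for s in([470,80,260],[474,78,260]):
  s=np.array(s);print([np.r_[proj(n,s-u*k+[0,0,22*(k==17)])].round(1) for n in("scene","top") for k in(0,17)])
E
```

```text
(array([473.10169772,  81.36696406, 257.71532414]), np.float64(0.27634981042025775)) [476.20011204  79.13291894 260.        ] [473.00541916  81.1182371  260.        ]
(array([472.66535917,  80.9356251 , 254.06257752]), np.float64(1.3841049151082543)) [480.85766066  75.44236496 260.        ] [472.22226668  80.02420062 260.        ]
scene [283.08245019 166.35274581]
top [244.06374083 240.3674852 ]
scene [218.78550968 262.98313086]
top [371.49461039 180.90004265]
[array([282.2, 166.3]), array([276.5, 160.6]), array([244.8, 241.1]), array([249.8, 244.3])]
[array([282.5, 167. ]), array([276.8, 161.3]), array([245.6, 239.7]), array([250.6, 242.8])]
```

Call:
{"name": "move_arm", "arguments": {
  "deltas": [
    {"hand":-1,"dp":[0,0,6],"turn":0},
    {"hand":-1,"dp":[0,0,12],"turn":0},
    {"hand":-1,"dp":[2,-4,16],"turn":-0.15},
    {"hand":-1,"dp":[5,-9,18],"turn":-0.3},
    {"hand":-1,"dp":[8,-14,18],"turn":-0.45},
    {"hand":-1,"dp":[11,-19,18],"turn":-0.6},
    {"hand":-1,"dp":[14,-24,18],"turn":-0.75},
    {"hand":-1,"dp":[17,-29,18],"turn":-0.9},
    {"hand":-1,"dp":[20,-34,18],"turn":-1.05},
    {"hand":-1,"dp":[22,-39,18],"turn":-1.22}
  ]
}}

```text
time: 1.35
position: [470.9, 180.9, 411.0]
tool_rot: [[-0.0, 0.998, -0.067], [-0.0, -0.067, -0.998], [-1.0, -0.0, 0.0]]
contact_force: [1.1, 0.8, -0.5]
gripper_width: 85.5
```

Call:
{"name": "move_arm", "arguments": {
  "deltas": [
    {"hand":-1,"dp":[2,-5,0],"turn":0},
    {"hand":-1,"dp":[4,-10,0],"turn":0},
    {"hand":-1,"dp":[6,-15,0],"turn":0},
    {"hand":-1,"dp":[8,-20,0],"turn":0},
    {"hand":-1,"dp":[10,-25,0],"turn":0},
    {"hand":-1,"dp":[12,-30,0],"turn":0},
    {"hand":-1,"dp":[14,-35,0],"turn":0},
    {"hand":-1,"dp":[16,-40,0],"turn":0},
    {"hand":-1,"dp":[17.84,-45.57,-3],"turn":0},
    {"hand":-1,"dp":[17.84,-45.57,-8],"turn":0}
  ]
}}

```text
time: 2.6
position: [649.8, -277.1, 331.3]
tool_rot: [[0.004, 0.998, -0.064], [-0.002, -0.064, -0.998], [-1.0, 0.004, 0.002]]
contact_force: [0.1, 0.2, -0.0]
gripper_width: 85.3
```

Call:
{"name": "move_arm", "arguments": {
  "deltas": [
    {"hand":-1,"dp":[0,0,-3],"turn":0},
    {"hand":-1,"dp":[0,0,-6],"turn":0},
    {"hand":-1,"dp":[0,0,-9],"turn":0},
    {"hand":-1,"dp":[0,0,-11],"turn":0},
    {"hand":-1,"dp":[0,0,-13],"turn":0},
    {"hand":-1,"dp":[0,0,-15],"turn":0},
    {"hand":-1,"dp":[0,0,-16.4],"turn":0},
    {"hand":-1,"dp":[0,0,-16.4],"turn":0},
    {"hand":-1,"dp":[0,0,-16.4],"turn":0}
  ]
}}

```text
time: 3.72
position: [649.0, -273.1, 168.0]
tool_rot: [[0.001, 0.998, -0.061], [-0.0, -0.061, -0.998], [-1.0, 0.001, 0.0]]
contact_force: [0.6, -0.1, -0.3]
gripper_width: 85.6
```

```bash
python3 - <<'E'
from h import *
print(r.observe()["position"],r.observe()["contact_force"])
s=grab("scene");t=grab("top")
z=lambda im,x,y,w,h,k:cv2.resize(im[y:y+h,x:x+w],None,fx=k,fy=k,interpolation=cv2.INTER_CUBIC)
cv2.imwrite("pics/c4.png",np.hstack([z(s,170,220,100,100,4),z(t,320,130,100,100,4)]))
E
```

```text
[ 649.01292286 -273.13592476  168.01931855] [ 0.58437641 -0.05565383 -0.25785079]
```

View pics/c4.png

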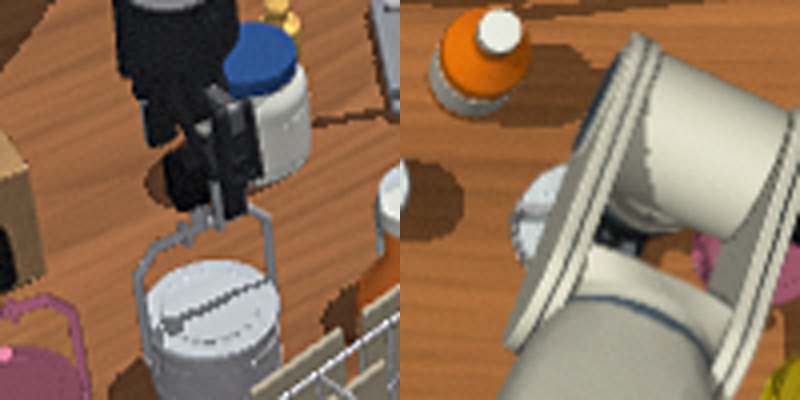

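The grip at about (218,263) in the scene view lies between the open fingers, with the near finger at (229,262). I close on it.

Call:
{"name": "move_arm", "arguments": {
  "deltas": [
    {"hand":0,"dp":[0,0,0],"turn":0},
    {"hand":0.3,"dp":[0,0,0],"turn":0},
    {"hand":1,"dp":[0,0,0],"turn":0},
    {"hand":1,"dp":[0,0,0],"turn":0},
    {"hand":1,"dp":[0,0,0],"turn":0},
    {"hand":1,"dp":[0,0,0],"turn":0},
    {"hand":1,"dp":[0,0,0],"turn":0},
    {"hand":1,"dp":[0,0,0],"turn":0}
  ],
  "grip_force": 60
}}

```text
time: 4.82
position: [648.8, -273.1, 167.5]
tool_rot: [[0.001, 0.998, -0.061], [-0.0, -0.061, -0.998], [-1.0, 0.001, 0.0]]
contact_force: [2.8, -0.4, 0.5]
gripper_width: 23.3
```

Call:
{"name": "move_arm", "arguments": {
  "deltas": [
    {"hand":1,"dp":[0,0,0.5],"turn":0},
    {"hand":1,"dp":[0,0,1.5],"turn":0},
    {"hand":1,"dp":[0,0,3],"turn":0},
    {"hand":1,"dp":[0,0,5],"turn":0},
    {"hand":1,"dp":[0,0,7],"turn":0},
    {"hand":1,"dp":[0,0,8],"turn":0},
    {"hand":1,"dp":[0,0,8],"turn":0},
    {"hand":1,"dp":[0,0,8],"turn":0}
  ]
}}

```text
time: 5.82
position: [648.0, -272.7, 246.6]
tool_rot: [[-0.001, 0.998, -0.061], [0.001, -0.061, -0.998], [-1.0, -0.001, -0.0]]
contact_force: [0.1, -0.6, -3.7]
gripper_width: 23.0
```

Call:
{"name": "move_arm", "arguments": {
  "deltas": [
    {"hand":1,"dp":[-0.5,0.7,1.5],"turn":0.05},
    {"hand":1,"dp":[-1.5,2,3.5],"turn":0.12},
    {"hand":1,"dp":[-3,4,5.5],"turn":0.2},
    {"hand":1,"dp":[-4.5,6.3,7],"turn":0.28},
    {"hand":1,"dp":[-6,8.6,7.8],"turn":0.36},
    {"hand":1,"dp":[-7.5,10.8,7.8],"turn":0.45},
    {"hand":1,"dp":[-9,13,7.8],"turn":0.54},
    {"hand":1,"dp":[-10.5,15.3,7.8],"turn":0.62},
    {"hand":1,"dp":[-11.7,17.2,7.8],"turn":0.7},
    {"hand":1,"dp":[-12.5,18.3,7.8],"turn":0.78}
  ]
}}

```text
time: 7.08
position: [522.4, -89.0, 324.5]
tool_rot: [[-0.002, 0.75, 0.661], [0.0, 0.661, -0.75], [-1.0, -0.001, -0.001]]
contact_force: [0.4, -0.8, -4.3]
gripper_width: 23.1
```

Call:
{"name": "move_arm", "arguments": {
  "deltas": [
    {"hand":1,"dp":[-1,1.5,0],"turn":0.08},
    {"hand":1,"dp":[-2.2,3.3,0],"turn":0.16},
    {"hand":1,"dp":[-3.6,5.4,0],"turn":0.24},
    {"hand":1,"dp":[-5,7.5,0],"turn":0.3},
    {"hand":1,"dp":[-6.2,9.3,0],"turn":0.34},
    {"hand":1,"dp":[-7.3,11,0],"turn":0.34},
    {"hand":1,"dp":[-7.9,11.9,0],"turn":0.34},
    {"hand":1,"dp":[-7.9,11.9,0],"turn":0.34},
    {"hand":1,"dp":[-7.9,11.9,0],"turn":0.34}
  ]
}}

```text
time: 8.2
position: [444.9, 28.8, 325.4]
tool_rot: [[0.0, 0.49, 0.872], [-0.0, 0.872, -0.49], [-1.0, -0.0, 0.001]]
contact_force: [-0.2, -1.5, -3.8]
gripper_width: 23.3
```

```bash
python3 - <<'E'
from h import *
o=r.observe();print(o["position"],o["contact_force"],o["tool_rot"].round(3))
s=grab("scene");t=grab("top");cv2.imwrite("pics/s5.png",s);cv2.imwrite("pics/t5.png",t)
z=lambda im,x,y,w,h,k:cv2.resize(im[y:y+h,x:x+w],None,fx=k,fy=k,interpolation=cv2.INTER_CUBIC)
cv2.imwrite("pics/c5.png",np.vstack([z(s,230,130,80,80,5),z(t,220,220,80,40,5)])[:, :] if 0 else np.hstack([z(s,230,125,80,80,5),z(t,220,210,80,80,5)]))
E
```

```text
[444.94617523  28.77459546 325.39802939] [-0.17072635 -1.48161924 -3.75405942] [[ 0.     0.49   0.872]
 [-0.     0.872 -0.49 ]
 [-1.    -0.     0.001]]
```

View pics/c5.png

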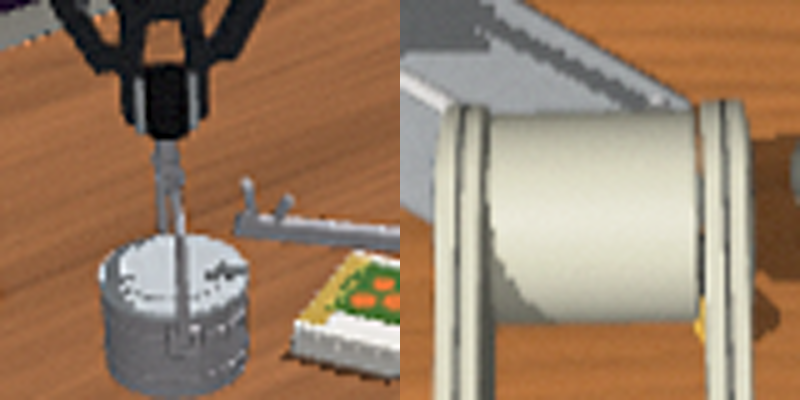

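```bash
python3 - <<'E'
from h import *
B=np.array([444.9,28.8,298]);x=np.array([.49,.872,0]);y=np.array([.872,-.49,0])
s=cv2.imread("pics/s5.png");k=10;ox,oy=245,145
im=cv2.resize(s[oy:oy+60,ox:ox+75],None,fx=k,fy=k,interpolation=cv2.INTER_CUBIC)
for q,c in((B,(0,0,255)),(B+12*y,(0,255,0)),(B-12*y,(255,0,0)),(B+49*y-[0,0,30],(0,255,255)),(B-49*y-[0,0,30],(255,255,0)),(np.array([473.5,81,260]),(255,0,255)),(np.array([473.5,81,282])-21*x,(255,0,255))):
    u=proj("scene",q);print(u.round(1));cv2.circle(im,tuple(np.int32((u-[ox,oy]+.5)*k)),4,c,-1)
cv2.imwrite("pics/c6.png",im)
E
```

```text
[263.5 157.7]
[264.  159.7]
[263.  155.8]
[265.9 174.6]
[261.8 158.4]
[283.1 166.7]
[276.2 161.1]
```

View pics/c6.png

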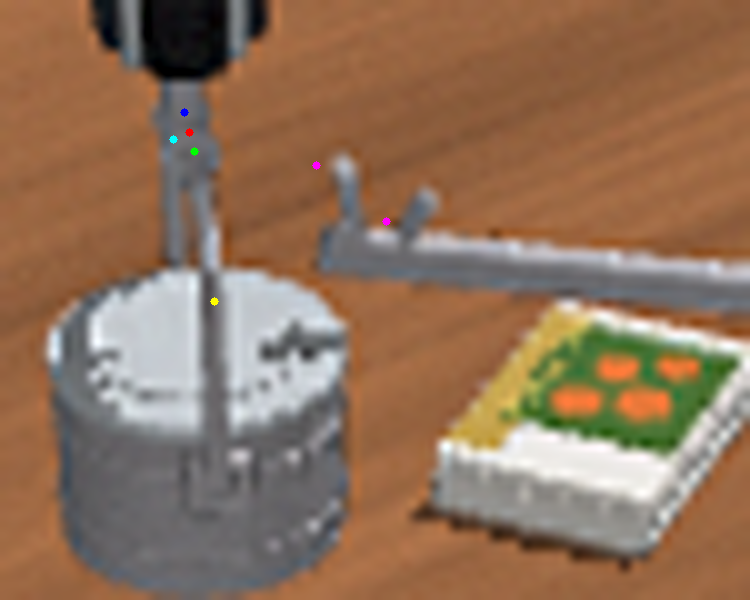

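The collars line up with the model to within about 2 mm, at scene (264,158). The hook seat is at (283,167) and the lip at (279,161), as predicted. I thread the bail over the lip.

Call:
{"name": "move_arm", "arguments": {
  "deltas": [
    {"hand":1,"dp":[0.2,0.4,0],"turn":0},
    {"hand":1,"dp":[0.6,1.1,0],"turn":0},
    {"hand":1,"dp":[1.0,1.8,0],"turn":0},
    {"hand":1,"dp":[1.4,2.5,0],"turn":0},
    {"hand":1,"dp":[1.8,3.2,0],"turn":0},
    {"hand":1,"dp":[2.2,3.9,0],"turn":0},
    {"hand":1,"dp":[2.6,4.7,0],"turn":0},
    {"hand":1,"dp":[2.9,5.2,0],"turn":0},
    {"hand":1,"dp":[2.9,5.2,0],"turn":0},
    {"hand":1,"dp":[2.9,5.2,0],"turn":0}
  ]
}}

```text
time: 9.55
position: [473.4, 80.9, 325.2]
tool_rot: [[-0.0, 0.49, 0.872], [-0.0, 0.872, -0.49], [-1.0, -0.0, -0.0]]
contact_force: [0.3, 0.4, -5.1]
gripper_width: 23.3
```

```bash
python3 - <<'E'
from h import *
o=r.observe();P=o["position"];print(P,o["contact_force"])
B=P-[0,0,27.5];x=np.array([.49,.872,0]);y=np.array([.872,-.49,0])
s=grab("scene");cv2.imwrite("pics/s7.png",s);k=10;ox,oy=250,135
im=cv2.resize(s[oy:oy+60,ox:ox+75],None,fx=k,fy=k,interpolation=cv2.INTER_CUBIC)
for q,c in((B,(0,0,255)),(B+12*y,(0,255,0)),(B-12*y,(255,0,0)),(np.array([473.5,81,260]),(255,0,255))):
    u=proj("scene",q);print(u.round(1));cv2.circle(im,tuple(np.int32((u-[ox,oy]+.5)*k)),3,c,-1)
cv2.imwrite("pics/c7.png",im)
E
```

```text
[473.38958946  80.9338654  325.24997969] [ 0.3488678   0.36683885 -5.08750358]
[282.9 155.9]
[283.5 157.8]
[282.3 154. ]
[283.1 166.7]
```

View pics/c7.png

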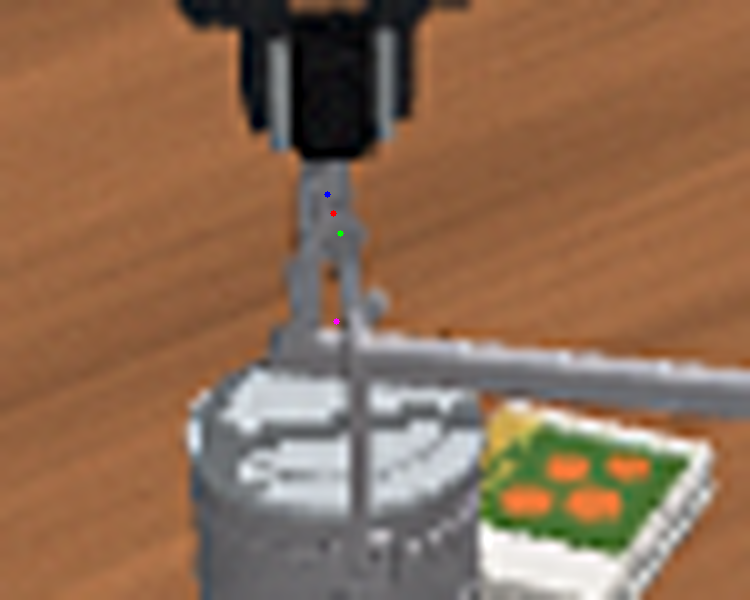

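```bash
cat > f.py <<'E'
from h import *
F=[]
for i in range(8):
    r.grab_frame("scene");F.append(r.observe()["contact_force"])
o=r.observe();print(o["time"],o["position"].round(1),np.mean(F,0).round(2),np.std(F,0).round(2))
E
python3 f.py
```

```text
10.0 [473.5  81.  325.4] [-0.24 -0.04 -4.08] [0.51 0.47 0.25]
```

Call:
{"name": "move_arm", "arguments": {
  "deltas": [
    {"hand":1,"dp":[0,0,-0.4],"turn":0},
    {"hand":1,"dp":[0,0,-0.8],"turn":0},
    {"hand":1,"dp":[0,0,-1.2],"turn":0},
    {"hand":1,"dp":[0,0,-1.6],"turn":0},
    {"hand":1,"dp":[0,0,-2.0],"turn":0},
    {"hand":1,"dp":[0,0,-2.4],"turn":0},
    {"hand":1,"dp":[0,0,-2.8],"turn":0},
    {"hand":1,"dp":[0,0,-3.1],"turn":0},
    {"hand":1,"dp":[0,0,-3.3],"turn":0},
    {"hand":1,"dp":[0,0,-3.3],"turn":0}
  ]
}}

```text
time: 11.25
position: [473.5, 81.0, 292.2]
tool_rot: [[-0.0, 0.49, 0.872], [-0.0, 0.872, -0.49], [-1.0, -0.0, -0.0]]
contact_force: [0.8, -0.1, -3.6]
gripper_width: 23.4
```

```bash
python3 f.py
```

```text
11.65 [473.6  81.1 292.4] [-0.19  0.07 -4.18] [0.47 0.5  0.39]
```

Call:
{"name": "move_arm", "arguments": {
  "deltas": [
    {"hand":1,"dp":[0,0,-0.15],"turn":0},
    {"hand":1,"dp":[0,0,-0.3],"turn":0},
    {"hand":1,"dp":[0,0,-0.45],"turn":0},
    {"hand":1,"dp":[0,0,-0.6],"turn":0},
    {"hand":1,"dp":[0,0,-0.75],"turn":0},
    {"hand":1,"dp":[0,0,-0.9],"turn":0},
    {"hand":1,"dp":[-0.03,-0.05,-1.05],"turn":0},
    {"hand":1,"dp":[-0.05,-0.1,-1.2],"turn":0},
    {"hand":1,"dp":[-0.07,-0.13,-1.35],"turn":0},
    {"hand":1,"dp":[-0.09,-0.17,-1.5],"turn":0}
  ]
}}

```text
time: 12.9
position: [472.8, 79.4, 277.3]
tool_rot: [[0.0, 0.49, 0.872], [0.0, 0.872, -0.49], [-1.0, 0.0, 0.0]]
contact_force: [0.2, 1.7, -2.9]
gripper_width: 23.0
```

```bash
python3 f.py
```

```text
13.3 [472.6  79.4 277.4] [ 0.27  1.02 -2.49] [0.53 0.43 0.39]
```

Call:
{"name": "move_arm", "arguments": {
  "deltas": [
    {"hand":1,"dp":[0,0,-0.2],"turn":0},
    {"hand":1,"dp":[0,0,-0.4],"turn":0},
    {"hand":1,"dp":[-0.01,-0.02,-0.6],"turn":0},
    {"hand":1,"dp":[-0.02,-0.04,-0.8],"turn":0},
    {"hand":1,"dp":[-0.03,-0.06,-1.0],"turn":0},
    {"hand":1,"dp":[-0.04,-0.08,-1.2],"turn":0},
    {"hand":1,"dp":[-0.05,-0.1,-1.4],"turn":0},
    {"hand":1,"dp":[-0.06,-0.12,-1.6],"turn":0},
    {"hand":1,"dp":[-0.08,-0.14,-1.8],"turn":0},
    {"hand":1,"dp":[-0.09,-0.16,-2.0],"turn":0}
  ]
}}

```text
time: 14.55
position: [471.8, 77.9, 257.2]
tool_rot: [[0.0, 0.49, 0.872], [0.0, 0.872, -0.49], [-1.0, 0.0, 0.0]]
contact_force: [-1.0, 0.6, -0.8]
gripper_width: 23.3
```

```bash
python3 f.py
```

```text
14.95 [471.8  77.9 257.4] [-0.34  0.61 -1.12] [0.42 0.43 0.58]
```

Call:
{"name": "move_arm", "arguments": {
  "deltas": [
    {"hand":1,"dp":[0,0,-0.15],"turn":0},
    {"hand":1,"dp":[0,0,-0.3],"turn":0},
    {"hand":1,"dp":[0,0,-0.45],"turn":0},
    {"hand":1,"dp":[-0.01,-0.02,-0.6],"turn":0},
    {"hand":1,"dp":[-0.01,-0.02,-0.75],"turn":0},
    {"hand":1,"dp":[-0.02,-0.03,-0.9],"turn":0},
    {"hand":1,"dp":[-0.02,-0.04,-1.05],"turn":0},
    {"hand":1,"dp":[-0.03,-0.05,-1.2],"turn":0},
    {"hand":1,"dp":[-0.03,-0.06,-1.35],"turn":0},
    {"hand":1,"dp":[-0.03,-0.06,-1.5],"turn":0}
  ]
}}

```text
time: 16.2
position: [471.5, 77.2, 242.3]
tool_rot: [[0.0, 0.49, 0.872], [0.0, 0.872, -0.49], [-1.0, 0.0, 0.0]]
contact_force: [0.1, 0.8, 0.1]
gripper_width: 23.8
```

```bash
python3 f.py; python3 f.py; python3 - <<'E'
from h import *
s=grab("scene");cv2.imwrite("pics/c8.png",cv2.resize(s[120:220,240:373],None,fx=6,fy=6,interpolation=cv2.INTER_CUBIC))
E
```

```text
16.6 [471.5  77.2 242.4] [ 0.03  1.57 -0.21] [0.51 0.51 0.38]
17.0 [471.5  77.2 242.3] [ 0.19  1.83 -0.57] [0.49 0.52 0.46]
```

View pics/c8.png

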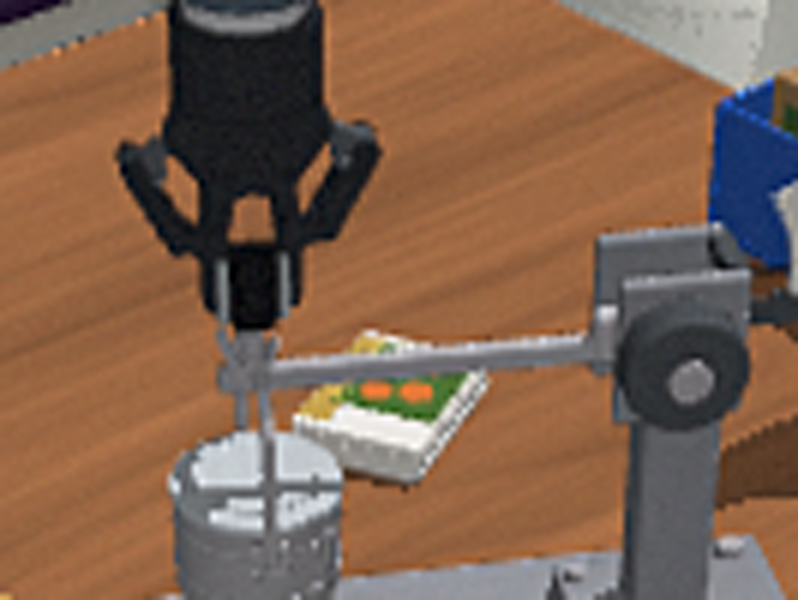

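The bar sits in the hook at scene (282,181) and the arm has sunk. A lateral force of about 1.5 N towards the column shows the bar is leaning on the outer lip, so I ease inward and down a little.

Call:
{"name": "move_arm", "arguments": {
  "deltas": [
    {"hand":1,"dp":[0.02,0.04,-0.05],"turn":0},
    {"hand":1,"dp":[0.03,0.07,-0.1],"turn":0},
    {"hand":1,"dp":[0.05,0.1,-0.15],"turn":0},
    {"hand":1,"dp":[0.06,0.13,-0.2],"turn":0},
    {"hand":1,"dp":[0.07,0.15,-0.3],"turn":0},
    {"hand":1,"dp":[0.07,0.15,-0.4],"turn":0},
    {"hand":1,"dp":[0.07,0.15,-0.4],"turn":0}
  ]
}}

```text
time: 17.92
position: [471.6, 77.9, 238.0]
tool_rot: [[-0.001, 0.49, 0.872], [-0.002, 0.872, -0.49], [-1.0, -0.002, -0.0]]
contact_force: [-1.5, -6.3, -0.4]
gripper_width: 23.6
```

```bash
python3 f.py; python3 f.py
```

```text
18.325 [471.6  77.9 238.1] [-1.37 -5.76  0.07] [0.56 0.29 0.71]
18.725 [471.6  77.9 238.1] [-1.16 -6.02  0.06] [0.34 0.33 0.36]
```

Call:
{"name": "move_arm", "arguments": {
  "deltas": [
    {"hand":1,"dp":[-0.02,-0.04,0],"turn":0},
    {"hand":1,"dp":[-0.03,-0.07,0],"turn":0},
    {"hand":1,"dp":[-0.05,-0.1,0],"turn":0},
    {"hand":1,"dp":[-0.05,-0.1,0],"turn":0}
  ]
}}

```text
time: 19.23
position: [471.6, 77.7, 238.3]
tool_rot: [[-0.0, 0.49, 0.872], [0.0, 0.872, -0.49], [-1.0, 0.0, -0.0]]
contact_force: [-0.1, -2.5, -0.1]
gripper_width: 23.6
```

```bash
python3 f.py; python3 f.py
```

```text
19.625 [471.6  77.7 238.3] [-1.11 -3.3   0.2 ] [0.43 0.58 0.35]
20.025 [471.6  77.7 238.3] [-1.04 -2.98  0.3 ] [0.49 0.33 0.33]
```

Call:
{"name": "move_arm", "arguments": {
  "deltas": [
    {"hand":1,"dp":[-0.02,-0.04,0],"turn":0},
    {"hand":1,"dp":[-0.04,-0.07,0],"turn":0},
    {"hand":1,"dp":[-0.05,-0.09,0],"turn":0},
    {"hand":1,"dp":[-0.05,-0.09,0],"turn":0}
  ]
}}

```text
time: 20.52
position: [471.5, 77.1, 238.5]
tool_rot: [[0.001, 0.49, 0.872], [0.001, 0.872, -0.49], [-1.0, 0.001, 0.0]]
contact_force: [0.2, 1.6, -0.2]
gripper_width: 23.3
```

```bash
python3 f.py; python3 f.py
```

```text
20.925 [471.3  76.8 238.4] [ 1.37  2.23 -0.08] [0.83 0.52 0.31]
21.325 [471.2  76.7 238.4] [1.47 2.09 0.01] [0.64 0.43 0.53]
```

Call:
{"name": "move_arm", "arguments": {
  "deltas": [
    {"hand":1,"dp":[0.01,0.02,0],"turn":0},
    {"hand":1,"dp":[0.02,0.04,0],"turn":0},
    {"hand":1,"dp":[0.02,0.04,0],"turn":0}
  ]
}}

```text
time: 21.7
position: [471.2, 76.9, 238.2]
tool_rot: [[-0.0, 0.49, 0.872], [-0.001, 0.872, -0.49], [-1.0, -0.001, -0.0]]
contact_force: [1.6, -0.9, 0.1]
gripper_width: 23.3
```

```bash
python3 f.py; python3 f.py
```

```text
22.1 [471.2  77.  238.3] [ 0.97 -1.29 -0.09] [0.24 0.67 0.38]
22.5 [471.2  77.  238.3] [ 0.93 -2.31 -0.23] [0.71 0.52 0.37]
```

Call:
{"name": "move_arm", "arguments": {
  "deltas": [
    {"hand":0.5,"dp":[0,0,0],"turn":0},
    {"hand":0.47,"dp":[0,0,0],"turn":0},
    {"hand":0.45,"dp":[0,0,0],"turn":0},
    {"hand":0.43,"dp":[0,0,0],"turn":0},
    {"hand":0.41,"dp":[0,0,0],"turn":0},
    {"hand":0.39,"dp":[0,0,0],"turn":0},
    {"hand":0.36,"dp":[0,0,0],"turn":0},
    {"hand":0.32,"dp":[0,0,0],"turn":0},
    {"hand":0.26,"dp":[0,0,0],"turn":0},
    {"hand":0.2,"dp":[0,0,0],"turn":0}
  ],
  "grip_force": 20
}}

```text
time: 23.75
position: [471.3, 77.2, 238.3]
tool_rot: [[-0.0, 0.49, 0.872], [0.0, 0.872, -0.49], [-1.0, 0.0, -0.0]]
contact_force: [0.1, 0.7, -0.3]
gripper_width: 34.4
```

```bash
python3 f.py; python3 - <<'E'
from h import *
print(r.observe()["gripper_width"])
s=grab("scene");cv2.imwrite("pics/c9.png",cv2.resize(s[120:220,240:340],None,fx=6,fy=6,interpolation=cv2.INTER_CUBIC))
E
```

```text
24.15 [471.3  77.1 238.3] [-0.19  0.03  0.01] [0.55 0.5  0.47]
34.503162261984194
```

View pics/c9.png

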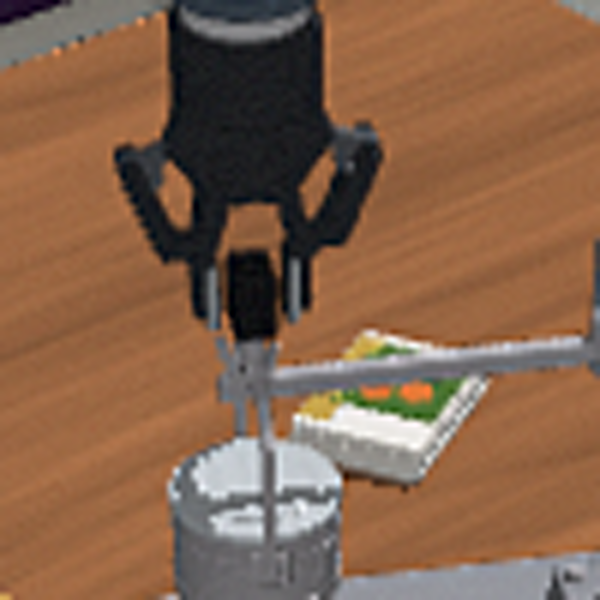

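The fingers stand clear of the grip on both sides, and the pail hangs upright with the bar in the hook at scene (281,183). I retreat upward.

Call:
{"name": "move_arm", "arguments": {
  "deltas": [
    {"hand":0,"dp":[0,0,0],"turn":0},
    {"hand":-0.2,"dp":[0,0,0],"turn":0},
    {"hand":-0.2,"dp":[0,0,0.5],"turn":0},
    {"hand":-0.2,"dp":[0,0,1.5],"turn":0},
    {"hand":-0.2,"dp":[0,0,3],"turn":0},
    {"hand":-0.2,"dp":[0,0,5],"turn":0},
    {"hand":-0.2,"dp":[0,0,7.5],"turn":0},
    {"hand":-0.2,"dp":[0,0,10],"turn":0},
    {"hand":-0.2,"dp":[0,0,12],"turn":0},
    {"hand":-0.2,"dp":[0,0,12],"turn":0}
  ]
}}

```text
time: 25.45
position: [472.3, 77.3, 360.7]
tool_rot: [[0.004, 0.49, 0.872], [0.001, 0.872, -0.49], [-1.0, 0.003, 0.004]]
contact_force: [1.4, -0.0, 1.6]
gripper_width: 51.4
```

```bash
python3 f.py; python3 - <<'E'
from h import *
for i in range(20):
    s=r.grab_frame("scene")
    if i in(0,19):
        s2=cv2.cvtColor(s,cv2.COLOR_RGB2BGR);cv2.imwrite(f"pics/e{i}.png",s2)
a=cv2.imread("pics/e0.png");b=cv2.imread("pics/e19.png");print("diff px",(cv2.absdiff(a,b).max(2)>40).sum())
im=np.hstack([cv2.resize(b[100:250,210:360],(400,400),interpolation=cv2.INTER_CUBIC),cv2.resize(b[120:420,0:300],(400,400))])
cv2.imwrite("pics/c10.png",im)
E
```

```text
25.85 [471.1  77.1 357.7] [-0.03 -0.14  0.18] [0.54 0.27 0.39]
diff px 167
```

View pics/c10.png

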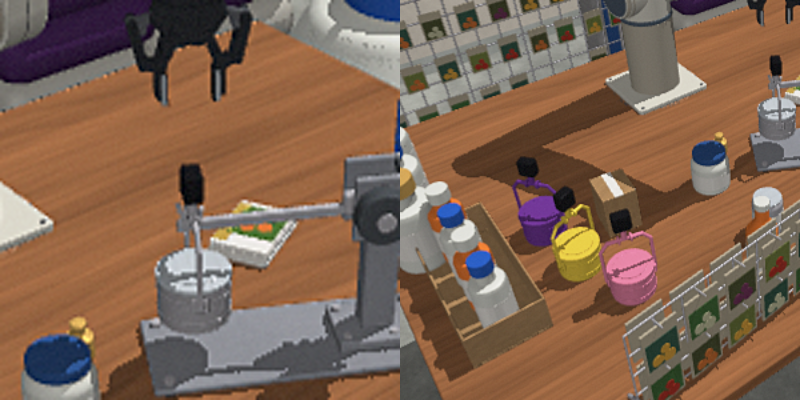

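The pail hangs upright and the gripper is well clear above it. Some pixels changed over that second, so I check numerically whether the pail is still before handing in.

```bash
python3 - <<'E'
from h import *
a=cv2.imread("pics/e19.png");
y,x=np.where(cv2.absdiff(cv2.imread("pics/e0.png"),a).max(2)>40);print("first",x.min(),x.max(),y.min(),y.max())
P=None
for i in range(20):
    s=grab("scene")
    if i%3==0:
        if P is not None:
            d=cv2.absdiff(s,P).max(2)>40;print(d.sum(),d[150:260,255:310].sum())
        P=s
E
```

```text
first 54 306 0 298
3 0
1 0
0 0
0 0
0 0
0 0
```

The pail is completely still, so I hand in.

```bash
python3 -c "
from workcell import r
print(r.sign_off(), r.observe()['time'])"
```

```text
the job is handed in; nothing more can be done
the job is handed in; nothing more can be done
```

The pail is hanging from the scale's hook, upright and still, and I have handed the job in at about 28 s of the 64 s allowed. I don't have a verdict, because the hand-in reports none.

**What I did:** I gripped the steel pail across the 24 mm side of its grip and threaded the bail over the hook's lip. I then eased it down about 50 mm at roughly 12–16 mm/s. I let go only when the vertical force on the tool was close to zero; the pail weighs about 4.1 N.

**Last checks:**
- **Release:** the force read about 0 N after the fingers opened, and the arm did not visibly jump.
- **Pail:** it looked upright, with the bar in the hook and the gripper about 120 mm above its release height. Later pictures showed no movement in the pail area.
- **Other goods:** those in the last crops looked undisturbed, but I did not measure their positions.

**What did not go smoothly:**
- **Side push on the hook:** while I centred the bar in the hook, the push reached about 6 N, under the 20 N limit. I eased it to about 1–2 N before letting go.
- **Arm speed and angle:** I did not measure either directly. From the spring figures and the height, the arm should be sunk about 0.23 rad.

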